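Reset the steamer's tripped cutout at the dumpling stall

TASK

The dumpling steamer's thermal cutout has tripped: its lever, with the orange crossbar, stands midway and cannot be switched on as it is. Push the lever all the way to its off side until you feel its sprung stop, press it there with about 15 N for a full second so that it re-latches, then throw it fully on and let go. Never put more than 20 N on the lever, leave the mixer's lever switched on, and do not disturb the bowl, the jar or the spatula.

Things in the scene. Friction and masses are not known exactly. Their poses are not given: they have to be found in the camera images.
- steamer: White plastic box of the steamer's cutout, 120 (x) x 90 (y) x 90 mm high, fixed to the counter; origin at the centre of its underside. Its lever comes out of the middle of its top and swings along the box's own x axis: on is +x (the end with the short black and steel cable gland), off is -x (the end with the small flag window on top).
- steamer_window (a point): Middle of the small flag window on the box's top, at the off end. It shows red while tripped, green once re-latched. Until it is re-latched the lever is blocked at 0.16 rad on its way to on and must not be forced.
- steamer_hinge (a point): Middle of the lever's hinge, inside the box: 75 mm above the underside, over its centre, axis along the box's y. Off side: a sprung stop begins somewhere between -0.15 and -0.60 rad of lean, different every time and not to be seen; from there the force on the crossbar rises by about 1 to 4 N per mm and the latch re-engages at about 8 to 12 N. Let go, the lever springs back a little.
- steamer_lever (a joint): Lean of the steamer's lever from upright, in rad: positive leans to the box's +x (on), negative to its -x (off). Tripped it starts between -0.1 and 0.1; the on end of its travel is 0.55 (above 0.48 is fully on), with a slightly springy stop. The lever stays where it is left; about 2 N at the crossbar moves it.
- steamer_bar (a point): Middle of the orange crossbar of the steamer's lever: a level round bar 56 mm long (along the box's y), 26 mm thick, 80 mm from the hinge (155 mm above the counter when upright), on a stem 8 mm thick. Push it from either side with shut fingers, tips 10 to 20 mm below its middle (deeper tips meet the stem and need more force). The box's top is at 90 mm. A grip counts towards the 20 N.
- mixer: Grey box of the dough mixer's cutout, same size and build as the white one, fixed to the counter; origin at the centre of its underside. A bystander: its lever with the blue crossbar is on and must stay on.
- mixer_lever (a joint): Lean of the mixer's lever, blue crossbar, read as the other one; it is on (0.53 to 0.55) and must stay above 0.45.
- bowl: Steel mixing bowl, 150 mm across, 60 mm high, loose bystander; origin at the centre of its underside.
- jar: Amber glass jar with a red cap, 52 mm across, 85 mm high, loose bystander; origin at the centre of its underside.
- spatula: Spatula lying flat on the counter, 280 mm long, blade 65 mm wide, along its x, loose bystander.
Mind the look-alikes: they are no part of the job. What is shaped like the steamer but pink or purple is not meant.

How it is judged (in metres and radians):
On the way, in this order (a step that is already met when the one before it is completed fails the run):
1. the lever is pressed against its off stop (lean below -0.17) with more than 11 N for 0.4 s (value of joint steamer_lever below -0.17 rad and contact force between any of the fingers, the arm and steamer_lever above 11 N), for 0.4 s.
2. the lever is thrown fully on (lean above 0.48) (value of joint steamer_lever above 0.48 rad), for 0.2 s.
At the end, for the whole second after the job is handed in: After the reset the steamer's lever stands fully on (lean above 0.48 rad) and still, the mixer's lever is still on (above 0.45 rad), and the bowl, jar and spatula are within 30 mm of where they were (value of joint steamer_lever above 0.48 rad and velocity of joint steamer_lever between -0.05 and 0.05 rad/s and value of joint mixer_lever above 0.45 rad and distance of each of bowl, jar, spatula from where it was at the start of the episode below 0.03 m); the robot touches nothing.
It fails at once if more than 20 N on the steamer's lever (contact force between any of the fingers, the arm and steamer_lever above 20 N).
It fails at once if the mixer's lever moved off its on position (below 0.45 rad) (value of joint mixer_lever below 0.45 rad).
It fails at once if the bowl, jar or spatula moved by more than 30 mm (distance of any of bowl, jar, spatula from where it was at the start of the episode above 0.03 m).
It also fails if it takes over 56 s, if anything falls off the work surface, if the arm or the gripper's body presses on something with over 40 N, if the wrist force passes 120 N, or if a joint passes its speed limit or range.

ROBOT

A 6-joint arm with a two-finger parallel gripper is mounted at the origin on the work surface. World frame = base frame: x ahead of the robot, y to its left, z up, the work surface at z = 0. Lengths are in mm, angles in degrees, forces in N, time in s.
With the tool pointing down it reaches from about 425 to 925 mm from the base axis. Payload 12.5 kg.
Tool frame: the origin (TCP) lies on the centre line of the jaws, within the pads' length; the fingertips stand ctrl.finger_overhang ahead of it and the grasp point (between the pads) lies 8 mm behind it (ctrl.finger_overhang is the distance from the TCP to the fingertips, in mm); z points along the fingers, x is the direction in which the jaws open and shut, and the axes are right-handed (so a half turn about z gives the same grasp; the last joint's range is limited). The gripper opens to 85 mm and grips with 20 to 120 N. Pads are 22 mm wide; open, the fingers measure 114 mm over their backs; the gripper's body (76 mm by 85 mm) begins 54 mm behind the grasp point. The pads swing forward as they close: fully open they stand 13 mm farther back than shut.
Start: joints at [-69.248, 28.126, 89.318, -0, 62.55, -6.05], TCP at [281.851, -557.856, 242.327] pointing down, gripper open.
Joint ranges: [-177.58, 177.58], [-47.91, 125.51], [2.72, 160], [-65.01, 245.01], [3.68, 167.84], [-153.87, 153.87]. Speed limits (degrees/s): [127.2, 127.2, 159.86, 180, 180, 180].

INTERFACE

Orientations are given as [roll, pitch, yaw] about the fixed x, y, z axes, in that order (R = Rz(yaw) Ry(pitch) Rx(roll)).
In Python, from workcell import ctrl gives the robot as it stands.
- The arm moves only by the tool play_rows, never from a script. Its argument "steps" is a list of rows, each an object of numbers: "x", "y", "z": the shift along the tool's x, y, z in mm; "ax", "ay", "az": the turn, a rotation vector about the tool's x, y, z in degrees; "jaw": the opening, from 0 (shut) to 1 (fully open). In form: [{"x": .., "y": .., "z": .., "ax": .., "ay": .., "az": .., "jaw": ..}, ...]. A call has 1 to 5 rows; each row is the pose to reach, as a shift and turn from the pose commanded when the call began, along the tool's axes at that moment; what a row does not reach only later rows make up. A row lasts 1/8 s, in which the tool goes at most 62.5 mm and 10.7 degrees, less where a joint would pass 70% of its speed; a pose out of reach is approached as far as the arm can. A call with a gripper value outside its range is refused whole. The fingers move at their own pace and stop on an object; "grip_force" is the grip in N (left out, the last holds). Time passes only in rows, so rows that repeat a pose let the fingers close. It gives the time, the measured TCP pose, the force and the opening at its end, in the units of the state.
- ctrl.sense(): the state, without advancing time (a new reading comes with each control period).
- ctrl.grab_frame(name): name is "scene" or "top"; returns a dict with "color" (420x560x3 uint8, red, green, blue), "mtx" (3x3 intrinsics, pixels), "extrinsics" (4x4, takes a point from world to camera coordinates). Camera axes: x right, y down, z forward; pixel columns grow to the right and rows downward; lengths in mm; the calibration is good to about 2 mm. A picture is of the moment at which its call begins. There is no depth.
- ctrl.job_done(): hands the job in, once; it reports no verdict.
The state is a dict: "clock": time; "qpos": joint angles; "dq": joint speeds; "joint_torque": joint torques, N m; "eef_pos": TCP position; "tool_rot": TCP orientation; "ft_force": force on the tool from outside, world axes, zero at the start; "torque": the same for the moment, N m; "width": opening from 0.0 (shut) to 1.0 (fully open).
Only numpy, scipy, OpenCV 4.12 (cv2) and the standard library are available. Lean on these libraries where they do the work, as an engineer would, in place of code of your own. Each camera call takes 0.05 s, during which the arm holds its last target. There are 200 camera calls.

## Working session

There is one attempt and no reset: what is moved stays moved. The work goes in short steps, Python scripts to look and compute and a tool call to move; the robot and the scene stay as the last step left them, time stands still between calls to the robot, and variables do not carry over. Pictures are saved under pics/ and viewed, about 8 in all and at most 12, crops included, and the job is handed in when it is done.

Besides the shell and the picture viewer there is one more tool, called after "Call:" by a JSON object that holds its "name" and its "arguments", one argument or row to a line. play_rows: Moves the arm, as the interface text tells. Its arguments: {"type":"object","properties":{"steps":{"type":"array"},"grip_force":{"type":"number"}},"required":["steps"]}

```bash
mkdir -p pics
python3 - <<'E'
from workcell import ctrl
import cv2,numpy as np
for n in("scene","top"):
    f=ctrl.grab_frame(n);cv2.imwrite(f"pics/{n}0.png",cv2.resize(f["color"][...,::-1],(784,588),interpolation=cv2.INTER_CUBIC))
    np.savez(f"{n}0.npz",**f);print(n,f["mtx"].tolist(),np.round(f["extrinsics"],3).tolist())
print(ctrl.finger_overhang,ctrl.sense())
E
```

```text
scene [[381.5764535199709, 0.0, 280.2761525053698], [0.0, 381.5764535199709, 207.34273481982083], [0.0, 0.0, 1.0]] [[-0.087, 0.996, 0.007, 161.322], [0.756, 0.071, -0.651, -337.974], [-0.649, -0.051, -0.759, 1421.061], [0.0, 0.0, 0.0, 1.0]]
top [[523.1554548699621, 0.0, 279.3712292690261], [0.0, 523.1554548699621, 214.81977851938547], [0.0, 0.0, 1.0]] [[-0.015, -1.0, -0.002, -103.562], [-0.997, 0.016, -0.08, 584.293], [0.081, 0.001, -0.997, 1372.488], [0.0, 0.0, 0.0, 1.0]]
11.0 {'clock': 0.1, 'qpos': array([-6.92437598e+01,  2.81602262e+01,  8.93468442e+01, -9.11277720e-04,
        6.25502336e+01, -6.04904445e+00]), 'dq': array([ 0.09057837, -0.14337005, -0.11678693,  0.05726607, -0.02405638,
        0.04802052]), 'joint_torque': array([ 2.70521014e-03, -6.19447660e+01, -2.62023586e+01, -1.73310964e-04,
        2.93424499e-03,  6.52920244e-05]), 'eef_pos': array([ 281.81154034, -557.64230652,  241.78997837]), 'tool_rot': array([-1.79994765e+02,  5.70700952e-02, -6.31942923e+01]), 'ft_force': array([ 0.1235051 , -0.13192055,  0.31504474]), 'torque': array([ 0.02757582,  0.0296314 , -0.06584667]), 'width': 0.9984905711564172}
```

View pics/scene0.png

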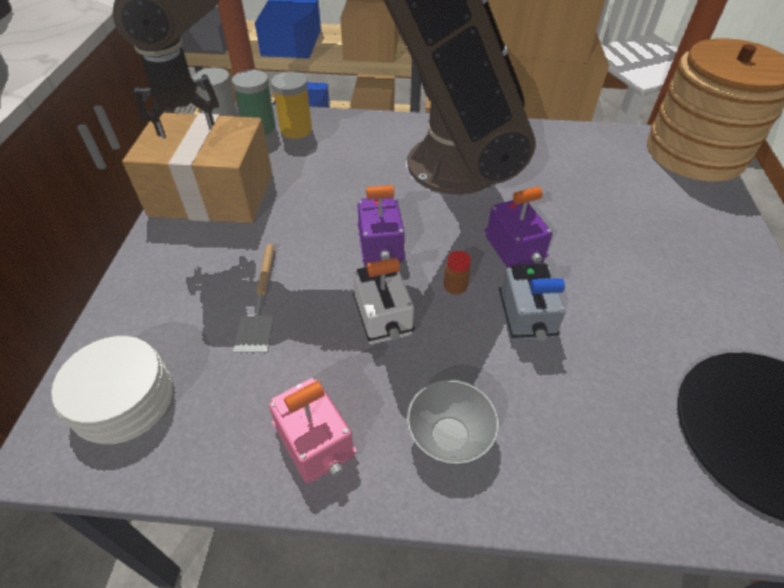

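View pics/top0.png

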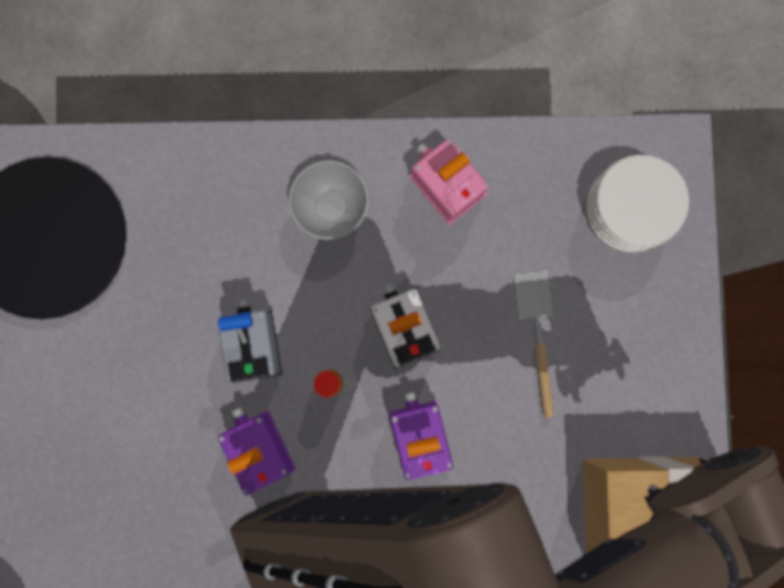

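The scene view shows the white box at (385,300), its orange bar at (384,268) and its gland at (395,330). In the top view that box is at (405,327), with the bar at (404,323), a red window at (414,350) and the gland at (391,295). The look-alikes with orange bars are pink at (450,180) and purple at (257,452) and (420,440) in the top view. Grey with a blue bar at (248,345) is the mixer. Only the white box fits, so I'll confirm it in a crop.

Run:
```python
import cv2,numpy as np
a=np.load("top0.npz")["color"][195:275,245:335,::-1];b=np.load("scene0.npz")["color"][175:255,240:330,::-1]
cv2.imwrite("pics/crop1.png",np.hstack([cv2.resize(i,(400,356),interpolation=cv2.INTER_CUBIC) for i in(a,b)]))
```

```text
(no output)
```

View pics/crop1.png

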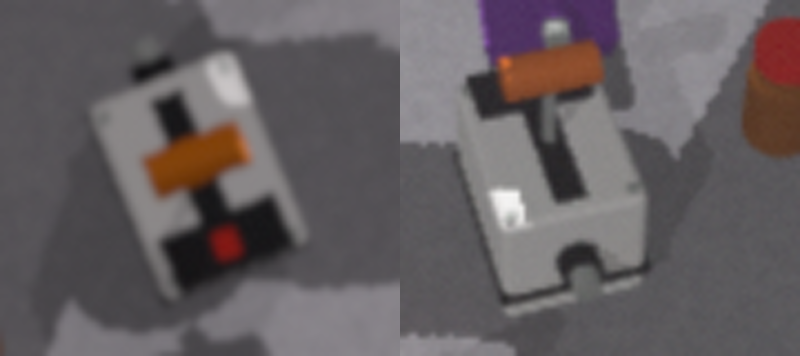

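```bash
cat > h.py <<'E'
import numpy as np
from scipy.optimize import least_squares
F={n:np.load(n+"0.npz") for n in("top","scene")}
def proj(n,P):
    f=F[n];c=np.atleast_2d(P)@f["extrinsics"][:3,:3].T+f["extrinsics"][:3,3];c=c@f["mtx"].T;return c[:,:2]/c[:,2:]
def pose(p,l): # local->world
    c,s=np.cos(p[2]),np.sin(p[2]);l=np.atleast_2d(l).astype(float);return np.c_[p[0]+c*l[:,0]-s*l[:,1],p[1]+s*l[:,0]+c*l[:,1],l[:,2]]
E
python3 - <<'E'
from h import *
s=90/400
o=lambda x,y,ox,oy:(ox+x*s-.5+s/2,oy+y*s-.5+s/2)
top=np.array([o(*q,245,195) for q in[(92,108),(232,52),(308,240),(170,298),(197,160)]])
sc=np.array([o(*q,240,175) for q in[(98,228),(245,190),(151,71)]])
# top image up = +x world, left=+y. on=+x local: corners (on,+y),(on,-y),(off,-y),(off,+y)
L=[(60,45,90),(60,-45,90),(-60,-45,90),(-60,45,90)]
def res(p):
    bar=(80*np.sin(p[3]),0,75+80*np.cos(p[3]))
    return np.r_[(proj("top",pose(p,L+[bar]))-top).ravel(),(proj("scene",pose(p,[L[1],L[0],bar]))-sc).ravel()]
r=least_squares(res,[600,0,0.3,0]);print(r.x,np.degrees(r.x[2]),np.round(r.fun,1))
p=r.x
print("bar",pose(p,(80*np.sin(p[3]),0,75+80*np.cos(p[3]))))
# others: top 784px image/1.4
def w(n,u,v,z):
    f=F[n];return least_squares(lambda q:proj(n,[q[0],q[1],z])[0]-(u/1.4,v/1.4),[600,0]).x
for nm,u,v,z in[("jar",328,383,85),("bowl",329,200,60),("mixbar",236,322,143),("mixwin",249,369,90),("purp",420,440,90),("purpbar",424,447,150),("purp2",257,452,90),("pink",450,180,90),("pinkbar",455,166,150),("spatblade",533,295,0),("spatend",548,415,15)]:print(nm,w("top",u,v,z).round())
E
```

```text
[ 5.28377991e+02 -1.37833685e+02  3.74156273e-01  9.12624548e-02] 21.437575315240466 [-1.1 -0.1  0.1 -1.   1.2  0.5 -0.7  1.  -0.  -0.7 -0.1 -0.4  0.5  0.5
 -0.8 -0.6]
bar [[ 535.16444753 -135.16896605  154.66707774]]
jar [430.   4.]
bowl [771.   1.]
mixbar [540. 158.]
mixwin [458. 145.]
purp [ 327. -160.]
purpbar [ 321. -165.]
purp2 [310. 131.]
pink [ 798. -224.]
pinkbar [ 808. -229.]
spatblade [ 591. -388.]
spatend [ 362. -406.]
```

```bash
cat > d.py <<'E'
import sys,numpy as np
from workcell import ctrl
from scipy.spatial.transform import Rotation as R
O=np.array([528.4,-137.8]);Y=21.44
def rep():
    s=ctrl.sense();r=R.from_euler("xyz",s["tool_rot"],degrees=True)
    b=R.from_euler("z",Y,degrees=True);l=b.inv().apply(s["eef_pos"]-[*O,0])
    print("t",round(s["clock"],2),"local",l.round(1),"yaw",s["tool_rot"].round(2),"Flocal",b.inv().apply(s["ft_force"]).round(1),"w",round(s["width"],2));return s,r,b
def go(lx,ly,z):
    s,r,b=rep();t=b.apply([lx,ly,z])+[*O,0]
    g=R.from_euler("xyz",[180,0,Y-90],degrees=True)
    print("shift",r.inv().apply(t-s["eef_pos"]).round(1),"turn",(r.inv()*g).as_rotvec(degrees=True).round(2))
if __name__=="__main__":
    go(*map(float,sys.argv[1:4])) if len(sys.argv)>3 else rep()
E
python3 d.py 52 0 240
```

```text
t 0.1 local [-383.  -300.7  241.8] yaw [-1.7999e+02  6.0000e-02 -6.3190e+01] Flocal [ 0.1 -0.2  0.3] w 1.0
shift [-258.7 -461.2    2.1] turn [-0.    0.06  5.37]
```

Call:
{"name": "play_rows", "arguments": {
  "steps": [
    {"x":-129,"y":-230,"z":0,"az":2.7,"jaw":0},
    {"x":-129,"y":-230,"z":0,"az":2.7,"jaw":0},
    {"x":-129,"y":-230,"z":0,"az":2.7,"jaw":0},
    {"x":-129,"y":-230,"z":0,"az":2.7,"jaw":0},
    {"x":-129,"y":-230,"z":0,"az":2.7,"jaw":0}
  ],
  "grip_force": 20
}}

```text
$.steps[0]: bad value
```

```bash
python3 d.py 52 0 240
```

```text
t 0.1 local [-383.  -300.7  241.8] yaw [-1.7999e+02  6.0000e-02 -6.3190e+01] Flocal [ 0.1 -0.2  0.3] w 1.0
shift [-258.7 -461.2    2.1] turn [-0.    0.06  5.37]
```

Call:
{"name": "play_rows", "arguments": {
  "steps": [
    {"x":-129,"y":-230,"z":0,"ax":0,"ay":0,"az":2.7,"jaw":0},
    {"x":-129,"y":-230,"z":0,"ax":0,"ay":0,"az":2.7,"jaw":0},
    {"x":-129,"y":-230,"z":0,"ax":0,"ay":0,"az":2.7,"jaw":0},
    {"x":-129,"y":-230,"z":0,"ax":0,"ay":0,"az":2.7,"jaw":0},
    {"x":-129,"y":-230,"z":0,"ax":0,"ay":0,"az":2.7,"jaw":0}
  ],
  "grip_force": 20
}}

```text
clock: 0.72
eef_pos: [430.3, -336.2, 242.3]
tool_rot: [-180.0, 0.0, -65.7]
ft_force: [0.1, -0.8, 0.2]
width: -0.003
```

```bash
python3 d.py 52 0 240
```

```text
t 0.72 local [-163.8 -148.8  242.3] yaw [-1.80e+02  3.00e-02 -6.57e+01] Flocal [-0.2 -0.8  0.2] w -0.0
shift [-137.9 -223.     2.4] turn [-0.    0.03  2.86]
```

Call:
{"name": "play_rows", "arguments": {
  "steps": [
    {"x":-138,"y":-223,"z":2,"ax":0,"ay":0,"az":2.85,"jaw":0},
    {"x":-138,"y":-223,"z":2,"ax":0,"ay":0,"az":2.85,"jaw":0},
    {"x":-138,"y":-223,"z":2,"ax":0,"ay":0,"az":2.85,"jaw":0},
    {"x":-138,"y":-223,"z":2,"ax":0,"ay":0,"az":2.85,"jaw":0},
    {"x":-138,"y":-223,"z":2,"ax":0,"ay":0,"az":2.85,"jaw":0}
  ]
}}

```text
clock: 1.35
eef_pos: [577.5, -119.7, 239.8]
tool_rot: [180.0, 0.0, -68.6]
ft_force: [0.3, -0.7, -0.8]
width: 0.004
```

```bash
python3 d.py 52 0 151
```

```text
t 1.35 local [ 52.3  -1.1 239.8] yaw [ 1.7999e+02  1.0000e-02 -6.8570e+01] Flocal [-0.  -0.8 -0.8] w 0.0
shift [-1.1  0.3 88.8] turn [ 0.01  0.01 -0.01]
```

Call:
{"name": "play_rows", "arguments": {
  "steps": [
    {"x":-1,"y":0,"z":45,"ax":0,"ay":0,"az":0,"jaw":0},
    {"x":-1,"y":0,"z":75,"ax":0,"ay":0,"az":0,"jaw":0},
    {"x":-1,"y":0,"z":89,"ax":0,"ay":0,"az":0,"jaw":0},
    {"x":-1,"y":0,"z":89,"ax":0,"ay":0,"az":0,"jaw":0},
    {"x":-1,"y":0,"z":89,"ax":0,"ay":0,"az":0,"jaw":0}
  ]
}}

```text
clock: 1.98
eef_pos: [576.3, -121.6, 152.4]
tool_rot: [-179.9, -0.1, -68.8]
ft_force: [0.2, -0.2, -0.9]
width: 0.003
```

```bash
python3 d.py
python3 - <<'E'
from workcell import ctrl
import cv2,numpy as np
I=[]
a=ctrl.grab_frame("top")["color"][175:285,235:345,::-1];b=ctrl.grab_frame("scene")["color"][145:255,240:350,::-1]
cv2.imwrite("pics/c2.png",np.hstack([cv2.resize(i,(400,400),interpolation=cv2.INTER_CUBIC) for i in(a,b)]))
E
```

```text
t 1.98 local [ 50.5  -2.4 152.4] yaw [-1.7993e+02 -7.0000e-02 -6.8770e+01] Flocal [ 0.2 -0.3 -0.9] w 0.0
```

View pics/c2.png

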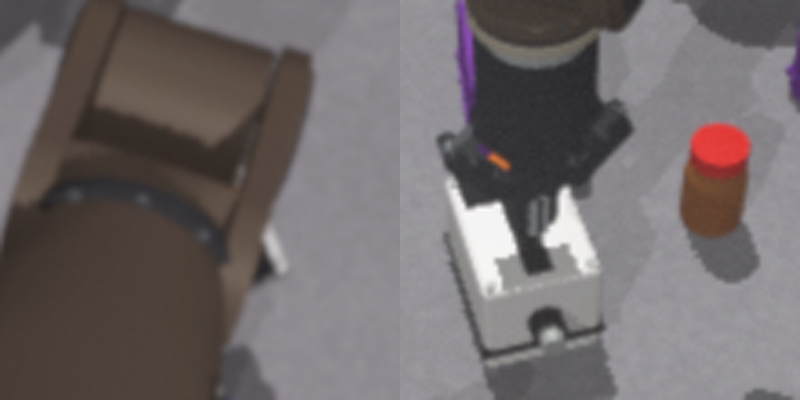

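The shut fingers are on the gland (on) side of the bar, tips above the slot at about (538,270), clear of everything else. I'll start pushing toward off.

Call:
{"name": "play_rows", "arguments": {
  "steps": [
    {"x":-1,"y":8,"z":0,"ax":0,"ay":0,"az":0,"jaw":0},
    {"x":-2,"y":14,"z":1,"ax":0,"ay":0,"az":0,"jaw":0},
    {"x":-2,"y":17,"z":1,"ax":0,"ay":0,"az":0,"jaw":0},
    {"x":-2,"y":20,"z":1,"ax":0,"ay":0,"az":0,"jaw":0},
    {"x":-2,"y":23,"z":1,"ax":0,"ay":0,"az":0,"jaw":0}
  ]
}}

```text
clock: 2.7
eef_pos: [554.0, -127.6, 150.6]
tool_rot: [-179.9, -0.0, -68.7]
ft_force: [1.7, 0.9, 1.3]
width: 0.004
```

```bash
python3 d.py
```

```text
t 2.7 local [2.750e+01 1.000e-01 1.506e+02] yaw [-1.7994e+02 -4.0000e-02 -6.8750e+01] Flocal [1.9 0.2 1.3] w 0.0
```

Call:
{"name": "play_rows", "arguments": {
  "steps": [
    {"x":0,"y":2,"z":0,"ax":0,"ay":0,"az":0,"jaw":0},
    {"x":0,"y":4,"z":0,"ax":0,"ay":0,"az":0,"jaw":0},
    {"x":0,"y":6,"z":0,"ax":0,"ay":0,"az":0,"jaw":0},
    {"x":0,"y":8,"z":0,"ax":0,"ay":0,"az":0,"jaw":0},
    {"x":0,"y":8,"z":0,"ax":0,"ay":0,"az":0,"jaw":0}
  ]
}}

```text
clock: 3.32
eef_pos: [545.9, -130.4, 150.2]
tool_rot: [180.0, 0.0, -68.8]
ft_force: [-0.0, 0.7, -0.4]
width: -0.002
```

```bash
python3 d.py
```

```text
t 3.33 local [ 19.    0.5 150.2] yaw [ 1.7997e+02  2.0000e-02 -6.8750e+01] Flocal [ 0.2  0.6 -0.4] w -0.0
```

Call:
{"name": "play_rows", "arguments": {
  "steps": [
    {"x":0,"y":1,"z":0,"ax":0,"ay":0,"az":0,"jaw":0},
    {"x":0,"y":2,"z":0,"ax":0,"ay":0,"az":0,"jaw":0},
    {"x":0,"y":3,"z":0,"ax":0,"ay":0,"az":0,"jaw":0},
    {"x":0,"y":4,"z":0,"ax":0,"ay":0,"az":0,"jaw":0},
    {"x":0,"y":5,"z":0,"ax":0,"ay":0,"az":0,"jaw":0}
  ]
}}

```text
clock: 3.95
eef_pos: [541.5, -132.2, 150.3]
tool_rot: [-180.0, -0.0, -68.7]
ft_force: [1.6, 0.9, 1.0]
width: -0.002
```

```bash
python3 d.py
```

```text
t 3.95 local [ 14.2   0.4 150.3] yaw [-1.800e+02 -1.000e-02 -6.875e+01] Flocal [1.8 0.2 1. ] w -0.0
```

Call:
{"name": "play_rows", "arguments": {
  "steps": [
    {"x":0,"y":0.6,"z":0,"ax":0,"ay":0,"az":0,"jaw":0},
    {"x":0,"y":1.2,"z":0,"ax":0,"ay":0,"az":0,"jaw":0},
    {"x":0,"y":1.8,"z":0,"ax":0,"ay":0,"az":0,"jaw":0},
    {"x":0,"y":2.4,"z":0,"ax":0,"ay":0,"az":0,"jaw":0},
    {"x":0,"y":3,"z":0,"ax":0,"ay":0,"az":0,"jaw":0}
  ]
}}

```text
clock: 4.58
eef_pos: [538.7, -133.3, 150.3]
tool_rot: [180.0, -0.0, -68.7]
ft_force: [1.2, 0.9, 0.9]
width: 0.004
```

```bash
python3 d.py
```

```text
t 4.58 local [ 11.2   0.4 150.3] yaw [ 1.800e+02 -1.000e-02 -6.875e+01] Flocal [1.4 0.4 0.9] w 0.0
```

Call:
{"name": "play_rows", "arguments": {
  "steps": [
    {"x":0,"y":0.6,"z":0,"ax":0,"ay":0,"az":0,"jaw":0},
    {"x":0,"y":1.2,"z":0,"ax":0,"ay":0,"az":0,"jaw":0},
    {"x":0,"y":1.8,"z":0,"ax":0,"ay":0,"az":0,"jaw":0},
    {"x":0,"y":2.4,"z":0,"ax":0,"ay":0,"az":0,"jaw":0},
    {"x":0,"y":3,"z":0,"ax":0,"ay":0,"az":0,"jaw":0}
  ]
}}

```text
clock: 5.2
eef_pos: [535.9, -134.5, 150.2]
tool_rot: [180.0, -0.0, -68.7]
ft_force: [2.7, -0.1, -0.1]
width: 0.001
```

Call:
{"name": "play_rows", "arguments": {
  "steps": [
    {"x":0,"y":0.6,"z":0,"ax":0,"ay":0,"az":0,"jaw":0},
    {"x":0,"y":1.2,"z":0,"ax":0,"ay":0,"az":0,"jaw":0},
    {"x":0,"y":1.8,"z":0,"ax":0,"ay":0,"az":0,"jaw":0},
    {"x":0,"y":2.4,"z":0,"ax":0,"ay":0,"az":0,"jaw":0},
    {"x":0,"y":3,"z":0,"ax":0,"ay":0,"az":0,"jaw":0}
  ]
}}

```text
clock: 5.82
eef_pos: [533.1, -135.5, 150.2]
tool_rot: [180.0, 0.0, -68.7]
ft_force: [2.4, 0.6, -2.2]
width: -0.002
```

Call:
{"name": "play_rows", "arguments": {
  "steps": [
    {"x":0,"y":0.6,"z":0,"ax":0,"ay":0,"az":0,"jaw":0},
    {"x":0,"y":1.2,"z":0,"ax":0,"ay":0,"az":0,"jaw":0},
    {"x":0,"y":1.8,"z":0,"ax":0,"ay":0,"az":0,"jaw":0},
    {"x":0,"y":2.4,"z":0,"ax":0,"ay":0,"az":0,"jaw":0},
    {"x":0,"y":3,"z":0,"ax":0,"ay":0,"az":0,"jaw":0}
  ]
}}

```text
clock: 6.45
eef_pos: [530.3, -136.6, 150.3]
tool_rot: [-180.0, -0.0, -68.7]
ft_force: [2.2, 1.3, -1.1]
width: 0.002
```

Call:
{"name": "play_rows", "arguments": {
  "steps": [
    {"x":0,"y":0.6,"z":0,"ax":0,"ay":0,"az":0,"jaw":0},
    {"x":0,"y":1.2,"z":0,"ax":0,"ay":0,"az":0,"jaw":0},
    {"x":0,"y":1.8,"z":0,"ax":0,"ay":0,"az":0,"jaw":0},
    {"x":0,"y":2.4,"z":0,"ax":0,"ay":0,"az":0,"jaw":0},
    {"x":0,"y":3,"z":0,"ax":0,"ay":0,"az":0,"jaw":0}
  ]
}}

```text
clock: 7.08
eef_pos: [527.5, -137.7, 150.3]
tool_rot: [-180.0, -0.0, -68.7]
ft_force: [1.6, 0.1, -2.2]
width: -0.0
```

Call:
{"name": "play_rows", "arguments": {
  "steps": [
    {"x":0,"y":0.6,"z":0.5,"ax":0,"ay":0,"az":0,"jaw":0},
    {"x":0,"y":1.2,"z":1,"ax":0,"ay":0,"az":0,"jaw":0},
    {"x":0,"y":1.8,"z":1.5,"ax":0,"ay":0,"az":0,"jaw":0},
    {"x":0,"y":2.4,"z":2,"ax":0,"ay":0,"az":0,"jaw":0},
    {"x":0,"y":3,"z":2,"ax":0,"ay":0,"az":0,"jaw":0}
  ]
}}

```text
clock: 7.7
eef_pos: [524.7, -138.8, 148.3]
tool_rot: [-180.0, -0.0, -68.7]
ft_force: [1.7, -0.1, -0.8]
width: 0.0
```

Call:
{"name": "play_rows", "arguments": {
  "steps": [
    {"x":0,"y":0.6,"z":0.5,"ax":0,"ay":0,"az":0,"jaw":0},
    {"x":0,"y":1.2,"z":1,"ax":0,"ay":0,"az":0,"jaw":0},
    {"x":0,"y":1.8,"z":1,"ax":0,"ay":0,"az":0,"jaw":0},
    {"x":0,"y":2.4,"z":1,"ax":0,"ay":0,"az":0,"jaw":0},
    {"x":0,"y":3,"z":1,"ax":0,"ay":0,"az":0,"jaw":0}
  ]
}}

```text
clock: 8.32
eef_pos: [521.9, -139.8, 147.2]
tool_rot: [180.0, 0.0, -68.8]
ft_force: [2.7, 0.6, -2.0]
width: 0.004
```

Call:
{"name": "play_rows", "arguments": {
  "steps": [
    {"x":0,"y":0.6,"z":0.5,"ax":0,"ay":0,"az":0,"jaw":0},
    {"x":0,"y":1.2,"z":1,"ax":0,"ay":0,"az":0,"jaw":0},
    {"x":0,"y":1.8,"z":1,"ax":0,"ay":0,"az":0,"jaw":0},
    {"x":0,"y":2.4,"z":1,"ax":0,"ay":0,"az":0,"jaw":0},
    {"x":0,"y":3,"z":1,"ax":0,"ay":0,"az":0,"jaw":0}
  ]
}}

```text
clock: 8.95
eef_pos: [519.4, -140.9, 146.2]
tool_rot: [-180.0, -0.0, -68.8]
ft_force: [5.2, 3.1, -3.8]
width: 0.003
```

Force is now about 6 N, so this may be the stop. Smaller steps from here.

Call:
{"name": "play_rows", "arguments": {
  "steps": [
    {"x":0,"y":0.5,"z":0,"ax":0,"ay":0,"az":0,"jaw":0},
    {"x":0,"y":1,"z":0,"ax":0,"ay":0,"az":0,"jaw":0},
    {"x":0,"y":1,"z":0,"ax":0,"ay":0,"az":0,"jaw":0}
  ]
}}

```text
clock: 9.32
eef_pos: [518.6, -141.2, 146.0]
tool_rot: [-180.0, -0.0, -68.8]
ft_force: [6.0, 2.7, -5.4]
width: -0.002
```

```bash
python3 d.py
```

```text
t 9.32 local [-10.4   0.5 146. ] yaw [-1.7996e+02 -1.0000e-02 -6.8750e+01] Flocal [ 6.6  0.3 -5.4] w -0.0
```

Call:
{"name": "play_rows", "arguments": {
  "steps": [
    {"x":0,"y":0,"z":0.5,"ax":0,"ay":0,"az":0,"jaw":0},
    {"x":0,"y":0.5,"z":1.2,"ax":0,"ay":0,"az":0,"jaw":0},
    {"x":0,"y":1,"z":1.5,"ax":0,"ay":0,"az":0,"jaw":0},
    {"x":0,"y":1,"z":1.5,"ax":0,"ay":0,"az":0,"jaw":0}
  ]
}}

```text
clock: 9.82
eef_pos: [517.5, -141.8, 145.1]
tool_rot: [-180.0, -0.0, -68.8]
ft_force: [5.3, 2.6, 4.6]
width: -0.002
```

```bash
python3 d.py
```

```text
t 9.82 local [-11.6   0.3 145.1] yaw [-1.7996e+02 -4.0000e-02 -6.8750e+01] Flocal [5.9 0.5 4.6] w -0.0
```

Call:
{"name": "play_rows", "arguments": {
  "steps": [
    {"x":0,"y":0.5,"z":0.2,"ax":0,"ay":0,"az":0,"jaw":0},
    {"x":0,"y":1,"z":0.4,"ax":0,"ay":0,"az":0,"jaw":0},
    {"x":0,"y":1,"z":0.4,"ax":0,"ay":0,"az":0,"jaw":0}
  ]
}}

```text
clock: 10.2
eef_pos: [516.7, -142.1, 144.7]
tool_rot: [-180.0, -0.0, -68.8]
ft_force: [4.6, 3.3, 4.0]
width: -0.004
```

```bash
python3 d.py
```

```text
t 10.2 local [-12.5   0.3 144.7] yaw [-1.7996e+02 -4.0000e-02 -6.8750e+01] Flocal [5.5 1.4 4. ] w -0.0
```

Call:
{"name": "play_rows", "arguments": {
  "steps": [
    {"x":0,"y":0.5,"z":0,"ax":0,"ay":0,"az":0,"jaw":0},
    {"x":0,"y":1,"z":0,"ax":0,"ay":0,"az":0,"jaw":0},
    {"x":0,"y":1.5,"z":0,"ax":0,"ay":0,"az":0,"jaw":0},
    {"x":0,"y":1.5,"z":0,"ax":0,"ay":0,"az":0,"jaw":0}
  ]
}}

```text
clock: 10.7
eef_pos: [515.6, -142.5, 144.5]
tool_rot: [-179.9, -0.0, -68.8]
ft_force: [8.1, 4.3, -0.1]
width: -0.004
```

```bash
python3 d.py
```

```text
t 10.7 local [-13.6   0.3 144.5] yaw [-1.7992e+02 -4.0000e-02 -6.8760e+01] Flocal [ 9.2  1.  -0.1] w -0.0
```

Call:
{"name": "play_rows", "arguments": {
  "steps": [
    {"x":0,"y":0.5,"z":0.2,"ax":0,"ay":0,"az":0,"jaw":0},
    {"x":0,"y":1,"z":0.4,"ax":0,"ay":0,"az":0,"jaw":0},
    {"x":0,"y":1.5,"z":0.6,"ax":0,"ay":0,"az":0,"jaw":0},
    {"x":0,"y":1.5,"z":0.6,"ax":0,"ay":0,"az":0,"jaw":0}
  ]
}}

```text
clock: 11.2
eef_pos: [514.6, -142.9, 144.0]
tool_rot: [-179.9, -0.1, -68.8]
ft_force: [11.0, 5.9, 0.3]
width: 0.003
```

```bash
python3 d.py
```

```text
t 11.2 local [-14.7   0.3 144. ] yaw [-1.7987e+02 -6.0000e-02 -6.8760e+01] Flocal [12.4  1.5  0.3] w 0.0
```

Call:
{"name": "play_rows", "arguments": {
  "steps": [
    {"x":0,"y":0.5,"z":0.2,"ax":0,"ay":0,"az":0,"jaw":0},
    {"x":0,"y":1.2,"z":0.6,"ax":0,"ay":0,"az":0,"jaw":0},
    {"x":0,"y":1.2,"z":0.6,"ax":0,"ay":0,"az":0,"jaw":0}
  ]
}}

```text
clock: 11.58
eef_pos: [513.8, -143.3, 143.6]
tool_rot: [-179.8, -0.1, -68.8]
ft_force: [11.6, 6.8, 2.6]
width: -0.0
```

```bash
python3 d.py
```

```text
t 11.57 local [-15.6   0.2 143.6] yaw [-1.7983e+02 -9.0000e-02 -6.8770e+01] Flocal [13.3  2.1  2.6] w -0.0
```

Call:
{"name": "play_rows", "arguments": {
  "steps": [
    {"x":0,"y":0.5,"z":0.2,"ax":0,"ay":0,"az":0,"jaw":0},
    {"x":0,"y":0.5,"z":0.2,"ax":0,"ay":0,"az":0,"jaw":0},
    {"x":0,"y":0.5,"z":0.2,"ax":0,"ay":0,"az":0,"jaw":0},
    {"x":0,"y":0.5,"z":0.2,"ax":0,"ay":0,"az":0,"jaw":0},
    {"x":0,"y":0.5,"z":0.2,"ax":0,"ay":0,"az":0,"jaw":0}
  ]
}}

```text
clock: 12.2
eef_pos: [513.5, -143.5, 143.5]
tool_rot: [-179.8, -0.1, -68.8]
ft_force: [11.8, 7.0, 3.1]
width: -0.003
```

Call:
{"name": "play_rows", "arguments": {
  "steps": [
    {"x":0,"y":0,"z":0,"ax":0,"ay":0,"az":0,"jaw":0},
    {"x":0,"y":0,"z":0,"ax":0,"ay":0,"az":0,"jaw":0},
    {"x":0,"y":0,"z":0,"ax":0,"ay":0,"az":0,"jaw":0},
    {"x":0,"y":0,"z":0,"ax":0,"ay":0,"az":0,"jaw":0},
    {"x":0,"y":0,"z":0,"ax":0,"ay":0,"az":0,"jaw":0}
  ]
}}

```text
clock: 12.82
eef_pos: [513.5, -143.5, 143.5]
tool_rot: [-179.8, -0.1, -68.8]
ft_force: [11.8, 6.7, 3.2]
width: 0.0
```

Call:
{"name": "play_rows", "arguments": {
  "steps": [
    {"x":0,"y":0,"z":0,"ax":0,"ay":0,"az":0,"jaw":0},
    {"x":0,"y":0,"z":0,"ax":0,"ay":0,"az":0,"jaw":0},
    {"x":0,"y":0,"z":0,"ax":0,"ay":0,"az":0,"jaw":0}
  ]
}}

```text
clock: 13.2
eef_pos: [513.5, -143.5, 143.5]
tool_rot: [-179.8, -0.1, -68.8]
ft_force: [12.2, 7.4, 3.1]
width: 0.004
```

```bash
python3 d.py;python3 - <<'E'
from workcell import ctrl
import cv2,numpy as np
b=ctrl.grab_frame("scene")["color"][145:245,240:340,::-1];a=ctrl.grab_frame("top")["color"][175:275,245:345,::-1]
cv2.imwrite("pics/c3.png",np.hstack([cv2.resize(i,(400,400),interpolation=cv2.INTER_CUBIC) for i in(a,b)]))
E
```

```text
t 13.2 local [-15.9   0.2 143.5] yaw [-1.798e+02 -9.000e-02 -6.877e+01] Flocal [14.   2.4  3.1] w 0.0
```

View pics/c3.png

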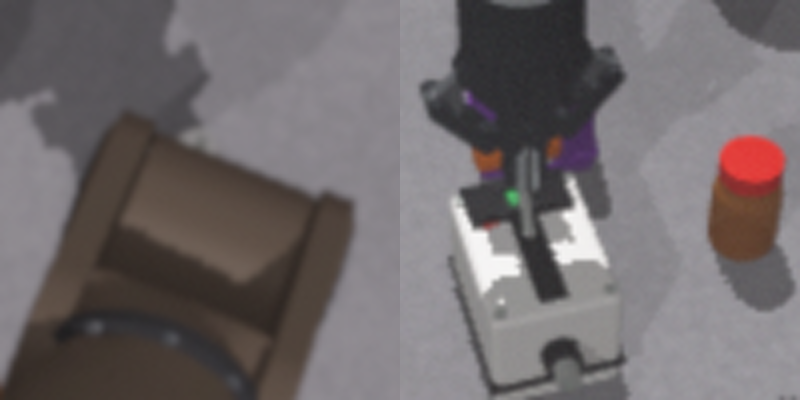

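The window shows green at (513,197) in the scene crop, and about 14.6 N was held for more than 1.5 s, so it has re-latched. Next I back off, lift, cross to the off side and lower.

Call:
{"name": "play_rows", "arguments": {
  "steps": [
    {"x":0,"y":-4,"z":0,"ax":0,"ay":0,"az":0,"jaw":0},
    {"x":0,"y":-12,"z":0,"ax":0,"ay":0,"az":0,"jaw":0},
    {"x":0,"y":-16,"z":-30,"ax":0,"ay":0,"az":0,"jaw":0},
    {"x":0,"y":-16,"z":-60,"ax":0,"ay":0,"az":0,"jaw":0},
    {"x":0,"y":-16,"z":-70,"ax":0,"ay":0,"az":0,"jaw":0}
  ]
}}

```text
clock: 13.92
eef_pos: [526.9, -138.0, 213.9]
tool_rot: [-180.0, -0.0, -68.7]
ft_force: [1.1, 0.2, 0.1]
width: -0.004
```

```bash
python3 d.py -82 0 213
```

```text
t 13.93 local [ -1.5   0.4 213.9] yaw [-1.7999e+02 -4.0000e-02 -6.8740e+01] Flocal [ 1.1 -0.2  0.1] w -0.0
shift [ 0.6 80.5  0.9] turn [-0.01 -0.04 -0.18]
```

Call:
{"name": "play_rows", "arguments": {
  "steps": [
    {"x":0,"y":40,"z":0,"ax":0,"ay":0,"az":0,"jaw":0},
    {"x":0,"y":80,"z":0,"ax":0,"ay":0,"az":0,"jaw":0},
    {"x":0,"y":80,"z":20,"ax":0,"ay":0,"az":0,"jaw":0},
    {"x":0,"y":80,"z":55,"ax":0,"ay":0,"az":0,"jaw":0},
    {"x":0,"y":80,"z":68,"ax":0,"ay":0,"az":0,"jaw":0}
  ]
}}

```text
clock: 14.55
eef_pos: [451.3, -166.5, 143.0]
tool_rot: [179.8, 0.2, -68.8]
ft_force: [0.5, 0.1, 0.6]
width: -0.004
```

```bash
python3 d.py -60 0 146
```

```text
t 14.55 local [-82.3   1.4 143. ] yaw [ 1.7985e+02  1.6000e-01 -6.8760e+01] Flocal [ 0.5 -0.1  0.6] w -0.0
shift [  1.3 -22.3  -3.1] turn [ 0.15  0.16 -0.2 ]
```

Call:
{"name": "play_rows", "arguments": {
  "steps": [
    {"x":0,"y":-10,"z":0,"ax":0,"ay":0,"az":0,"jaw":0},
    {"x":0,"y":-17,"z":0,"ax":0,"ay":0,"az":0,"jaw":0},
    {"x":0,"y":-22,"z":-1,"ax":0,"ay":0,"az":0,"jaw":0},
    {"x":0,"y":-26,"z":-2,"ax":0,"ay":0,"az":0,"jaw":0},
    {"x":0,"y":-30,"z":-4,"ax":0,"ay":0,"az":0,"jaw":0}
  ]
}}

```text
clock: 15.18
eef_pos: [480.2, -156.0, 149.4]
tool_rot: [180.0, -0.0, -68.7]
ft_force: [-3.8, -1.5, 3.2]
width: 0.002
```

Call:
{"name": "play_rows", "arguments": {
  "steps": [
    {"x":0,"y":-4,"z":-1,"ax":0,"ay":0,"az":0,"jaw":0},
    {"x":0,"y":-8,"z":-2,"ax":0,"ay":0,"az":0,"jaw":0},
    {"x":0,"y":-12,"z":-3,"ax":0,"ay":0,"az":0,"jaw":0},
    {"x":0,"y":-16,"z":-3,"ax":0,"ay":0,"az":0,"jaw":0},
    {"x":0,"y":-20,"z":-3,"ax":0,"ay":0,"az":0,"jaw":0}
  ]
}}

```text
clock: 15.8
eef_pos: [499.2, -148.7, 151.9]
tool_rot: [-180.0, -0.0, -68.7]
ft_force: [-1.8, -0.3, 2.0]
width: 0.004
```

```bash
python3 d.py
```

```text
t 15.8 local [-31.1   0.5 151.9] yaw [-180.     -0.    -68.75] Flocal [-1.7  0.4  2. ] w 0.0
```

Call:
{"name": "play_rows", "arguments": {
  "steps": [
    {"x":0,"y":-3,"z":0,"ax":0,"ay":0,"az":0,"jaw":0},
    {"x":0,"y":-6,"z":0,"ax":0,"ay":0,"az":0,"jaw":0},
    {"x":0,"y":-9,"z":0,"ax":0,"ay":0,"az":0,"jaw":0},
    {"x":0,"y":-12,"z":0,"ax":0,"ay":0,"az":0,"jaw":0},
    {"x":0,"y":-15,"z":0,"ax":0,"ay":0,"az":0,"jaw":0}
  ]
}}

```text
clock: 16.42
eef_pos: [513.1, -143.3, 152.0]
tool_rot: [-180.0, -0.0, -68.7]
ft_force: [-1.9, -0.3, 1.4]
width: -0.0
```

Call:
{"name": "play_rows", "arguments": {
  "steps": [
    {"x":0,"y":-2,"z":0,"ax":0,"ay":0,"az":0,"jaw":0},
    {"x":0,"y":-4,"z":0,"ax":0,"ay":0,"az":0,"jaw":0},
    {"x":0,"y":-5,"z":0,"ax":0,"ay":0,"az":0,"jaw":0},
    {"x":0,"y":-6,"z":0,"ax":0,"ay":0,"az":0,"jaw":0},
    {"x":0,"y":-7,"z":0,"ax":0,"ay":0,"az":0,"jaw":0}
  ]
}}

```text
clock: 17.05
eef_pos: [519.5, -140.8, 152.0]
tool_rot: [-180.0, -0.0, -68.8]
ft_force: [-1.8, -0.7, 1.1]
width: -0.002
```

Call:
{"name": "play_rows", "arguments": {
  "steps": [
    {"x":0,"y":-1,"z":0,"ax":0,"ay":0,"az":0,"jaw":0},
    {"x":0,"y":-2,"z":0,"ax":0,"ay":0,"az":0,"jaw":0},
    {"x":0,"y":-3,"z":0,"ax":0,"ay":0,"az":0,"jaw":0},
    {"x":0,"y":-4,"z":0,"ax":0,"ay":0,"az":0,"jaw":0}
  ]
}}

```text
clock: 17.55
eef_pos: [523.2, -139.3, 152.0]
tool_rot: [180.0, 0.0, -68.7]
ft_force: [-2.5, 0.6, -0.3]
width: -0.002
```

```bash
python3 d.py
```

```text
t 17.55 local [ -5.4   0.5 152. ] yaw [179.99   0.   -68.75] Flocal [-2.1  1.5 -0.3] w -0.0
```

Call:
{"name": "play_rows", "arguments": {
  "steps": [
    {"x":0,"y":-3,"z":0,"ax":0,"ay":0,"az":0,"jaw":0},
    {"x":0,"y":-6,"z":1,"ax":0,"ay":0,"az":0,"jaw":0},
    {"x":0,"y":-9,"z":2,"ax":0,"ay":0,"az":0,"jaw":0},
    {"x":0,"y":-12,"z":3,"ax":0,"ay":0,"az":0,"jaw":0},
    {"x":0,"y":-15,"z":4,"ax":0,"ay":0,"az":0,"jaw":0}
  ]
}}

```text
clock: 18.18
eef_pos: [537.4, -133.9, 148.0]
tool_rot: [-180.0, -0.0, -68.7]
ft_force: [-1.6, -0.6, 2.1]
width: -0.003
```

Call:
{"name": "play_rows", "arguments": {
  "steps": [
    {"x":0,"y":-1,"z":0.5,"ax":0,"ay":0,"az":0,"jaw":0},
    {"x":0,"y":-2,"z":1,"ax":0,"ay":0,"az":0,"jaw":0},
    {"x":0,"y":-3,"z":1.5,"ax":0,"ay":0,"az":0,"jaw":0},
    {"x":0,"y":-4,"z":2,"ax":0,"ay":0,"az":0,"jaw":0}
  ]
}}

```text
clock: 18.68
eef_pos: [540.9, -132.5, 146.0]
tool_rot: [-180.0, -0.0, -68.7]
ft_force: [-1.4, -0.7, 1.6]
width: -0.001
```

```bash
python3 d.py
```

```text
t 18.68 local [ 13.6   0.4 146. ] yaw [-180.     -0.    -68.75] Flocal [-1.6 -0.1  1.6] w -0.0
```

Call:
{"name": "play_rows", "arguments": {
  "steps": [
    {"x":0,"y":-0.6,"z":0.3,"ax":0,"ay":0,"az":0,"jaw":0},
    {"x":0,"y":-1.2,"z":0.6,"ax":0,"ay":0,"az":0,"jaw":0},
    {"x":0,"y":-1.8,"z":0.9,"ax":0,"ay":0,"az":0,"jaw":0},
    {"x":0,"y":-2.4,"z":1.2,"ax":0,"ay":0,"az":0,"jaw":0}
  ]
}}

```text
clock: 19.18
eef_pos: [543.2, -131.6, 144.8]
tool_rot: [-180.0, -0.0, -68.7]
ft_force: [-1.1, -1.1, 1.3]
width: -0.001
```

Call:
{"name": "play_rows", "arguments": {
  "steps": [
    {"x":0,"y":-0.5,"z":0.2,"ax":0,"ay":0,"az":0,"jaw":0},
    {"x":0,"y":-1,"z":0.4,"ax":0,"ay":0,"az":0,"jaw":0},
    {"x":0,"y":-1.5,"z":0.6,"ax":0,"ay":0,"az":0,"jaw":0},
    {"x":0,"y":-1.5,"z":0.6,"ax":0,"ay":0,"az":0,"jaw":0}
  ]
}}

```text
clock: 19.68
eef_pos: [544.6, -131.0, 144.2]
tool_rot: [-180.0, -0.0, -68.7]
ft_force: [-0.9, 0.0, 0.6]
width: 0.004
```

Call:
{"name": "play_rows", "arguments": {
  "steps": [
    {"x":0,"y":-0.4,"z":0.2,"ax":0,"ay":0,"az":0,"jaw":0},
    {"x":0,"y":-0.8,"z":0.4,"ax":0,"ay":0,"az":0,"jaw":0},
    {"x":0,"y":-0.8,"z":0.4,"ax":0,"ay":0,"az":0,"jaw":0}
  ]
}}

```text
clock: 20.05
eef_pos: [545.3, -130.8, 143.8]
tool_rot: [-180.0, -0.0, -68.7]
ft_force: [-0.6, -0.2, 0.9]
width: -0.003
```

Call:
{"name": "play_rows", "arguments": {
  "steps": [
    {"x":0,"y":-0.4,"z":0.2,"ax":0,"ay":0,"az":0,"jaw":0},
    {"x":0,"y":-0.8,"z":0.4,"ax":0,"ay":0,"az":0,"jaw":0},
    {"x":0,"y":-1.2,"z":0.6,"ax":0,"ay":0,"az":0,"jaw":0}
  ]
}}

```text
clock: 20.42
eef_pos: [546.4, -130.3, 143.2]
tool_rot: [-180.0, -0.0, -68.7]
ft_force: [-2.2, -1.5, 1.0]
width: 0.002
```

Call:
{"name": "play_rows", "arguments": {
  "steps": [
    {"x":0,"y":-0.4,"z":0.2,"ax":0,"ay":0,"az":0,"jaw":0},
    {"x":0,"y":-0.8,"z":0.4,"ax":0,"ay":0,"az":0,"jaw":0},
    {"x":0,"y":-1.2,"z":0.4,"ax":0,"ay":0,"az":0,"jaw":0}
  ]
}}

```text
clock: 20.8
eef_pos: [546.9, -130.1, 142.9]
tool_rot: [179.9, 0.0, -68.7]
ft_force: [-7.7, -5.1, 6.4]
width: 0.003
```

The on stop is reached at about 11 N. Hold briefly, retreat, lift and move aside.

Call:
{"name": "play_rows", "arguments": {
  "steps": [
    {"x":0,"y":0,"z":0,"ax":0,"ay":0,"az":0,"jaw":0},
    {"x":0,"y":0,"z":0,"ax":0,"ay":0,"az":0,"jaw":0},
    {"x":0,"y":0,"z":0,"ax":0,"ay":0,"az":0,"jaw":0},
    {"x":0,"y":3,"z":0,"ax":0,"ay":0,"az":0,"jaw":0},
    {"x":0,"y":12,"z":0,"ax":0,"ay":0,"az":0,"jaw":0}
  ]
}}

```text
clock: 21.42
eef_pos: [536.3, -134.3, 142.7]
tool_rot: [-180.0, -0.0, -68.7]
ft_force: [0.1, -0.7, 0.2]
width: 0.004
```

Call:
{"name": "play_rows", "arguments": {
  "steps": [
    {"x":0,"y":10,"z":-15,"ax":0,"ay":0,"az":0,"jaw":0},
    {"x":0,"y":10,"z":-65,"ax":0,"ay":0,"az":0,"jaw":0},
    {"x":60,"y":10,"z":-80,"ax":0,"ay":0,"az":0,"jaw":0},
    {"x":120,"y":10,"z":-90,"ax":0,"ay":0,"az":0,"jaw":0},
    {"x":180,"y":10,"z":-100,"ax":0,"ay":0,"az":0,"jaw":0}
  ]
}}

```text
clock: 22.05
eef_pos: [592.3, -307.5, 244.9]
tool_rot: [-179.9, -0.1, -68.7]
ft_force: [0.5, 0.7, -0.1]
width: 0.005
```

Call:
{"name": "play_rows", "arguments": {
  "steps": [
    {"x":60,"y":0,"z":0,"ax":0,"ay":0,"az":0,"jaw":0},
    {"x":120,"y":0,"z":0,"ax":0,"ay":0,"az":0,"jaw":0},
    {"x":120,"y":0,"z":0,"ax":0,"ay":0,"az":0,"jaw":0},
    {"x":120,"y":0,"z":0,"ax":0,"ay":0,"az":0,"jaw":0}
  ]
}}

```text
clock: 22.55
eef_pos: [635.1, -417.3, 243.2]
tool_rot: [180.0, 0.0, -68.8]
ft_force: [-0.1, 0.4, 0.7]
width: -0.0
```

```bash
python3 d.py;python3 - <<'E'
from workcell import ctrl
import cv2,numpy as np
f={n:ctrl.grab_frame(n)["color"][...,::-1] for n in("top","scene")}
a=f["top"][120:320,140:420];b=f["scene"][130:330,150:430]
cv2.imwrite("pics/c4.png",np.vstack([cv2.resize(i,(420,300),interpolation=cv2.INTER_CUBIC) for i in(a,b)]))
cv2.imwrite("pics/c5.png",np.hstack([cv2.resize(i,(400,400),interpolation=cv2.INTER_CUBIC) for i in(f["top"][185:285,235:335],f["scene"][165:265,235:335])]))
E
```

```text
t 22.55 local [  -2.9 -299.2  243.2] yaw [ 1.800e+02  2.000e-02 -6.877e+01] Flocal [0.1 0.4 0.7] w -0.0
```

View pics/c4.png

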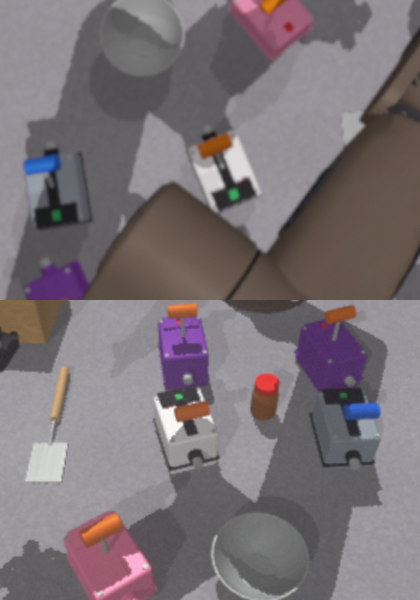

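View pics/c5.png

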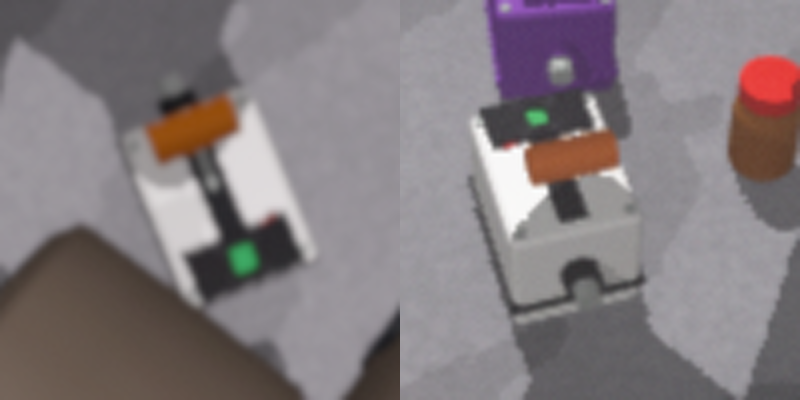

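The window is green, and the bar stands at the gland end: (193,128) in the top crop, (572,157) in the scene crop. Bowl, jar, spatula and the blue lever look unmoved. I'll compute the lean from these pixels, then hand in.

Run:
```python
from h import *
p=[528.4,-137.8,.3742]
t=[(235+193/4-.4,185+128/4-.4),(235+172/4-.4,165+157/4-.4)]
for n,q in zip(("top","scene"),t):
    r=least_squares(lambda a:proj(n,pose(p,(80*np.sin(a[0]),0,75+80*np.cos(a[0]))))[0]-q,[.4]);print(n,r.x,r.fun)
from workcell import ctrl
ctrl.job_done();print(ctrl.sense()["clock"])
```

```text
top [0.57437944] [ 0.31376112 -0.13810951]
scene [0.58795395] [-0.73328635  0.17482634]
the job is handed in; nothing more can be done
the job is handed in; nothing more can be done
```

I reset the steamer's cutout and threw its lever fully on, and handed the job in about 23 s into the 56 s allowed. The hand-in gives no verdict.

- **Off and re-latch:** I used the white box, not the pink or purple ones. I pushed its lever to the off side and met the sprung stop at roughly -0.4 to -0.5 rad. I held about 14 to 14.6 N there for over 1.5 s, and the flag window turned green.
- **On:** I crossed to the other side and threw the lever to its on stop, where the reading rose to about 11 N. Then I let go and moved the gripper well clear.
- **Last checks:**
  - **Lever:** its lean worked out at 0.57 rad from the top camera and 0.59 from the scene camera. Both are slightly past the 0.55 end of travel, which I put down to pixel error. Both are well above 0.48.
  - **Force:** no reading on the tool passed about 15 N. I only read it at the end of each move, so a brief peak in between would not have shown.
  - **Bystanders:** the mixer's lever, bowl, jar and spatula looked unmoved by eye; I did not measure them.

One early move call was refused because rows lacked some fields; nothing moved.

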